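# Stand the ballasted floats heavy end down

## Robot

A 6-joint arm with a two-finger parallel gripper is mounted at the origin on a cart in front of the work surface, level with it; the furniture and walls round the work are solid. World frame = base frame: x ahead of the robot, y to its left, z up, the work surface at z = 0. Lengths are in m, angles in rad, forces in N, time in s.
With the tool pointing down it reaches from about 0.375 to 0.975 m from the base axis. Payload 3.8 kg.
Tool frame: the origin (TCP) lies on the centre line of the jaws, within the pads' length; the fingertips stand 17 mm ahead of it and the grasp point (between the pads) lies 2 mm behind it (bot.tip_extent is the distance from the TCP to the fingertips, in m); z points along the fingers, y is the line along which they close (so a half turn about z gives the same grasp; the last joint's range is limited). The gripper opens to 85 mm and grips with 20 to 120 N. Pads are 22 mm wide; open, the fingers measure 114 mm over their backs; the gripper's body (76 mm by 85 mm) begins 54 mm behind the grasp point. The pads swing forward as they close: fully open they stand 13 mm farther back than shut.
Start: joints at [1.205, 0.264, 1.604, -0, 1.274, -0.037], TCP at [0.218, 0.639, 0.248] pointing down, gripper open.
Joint ranges: [-2.63, 2.63], [-0.94, 2.18], [0.31, 2.57], [-1.31, 4.45], [0, 2.66], [-2.55, 2.55]. Speed limits (rad/s): [2.57, 2.57, 3.14, 3.14, 3.14, 3.14].

## Interface

Orientations are given as a rotation vector (axis times angle).
In Python, from workcell import readout, read_camera, finish_job, bot gives the robot as it stands.
- The arm moves only by the tool jog_arm, never from a script. Its argument "deltas" is one flat list of numbers, 7 for each row, row after row: the shift along the tool's x, y, z in m, then the turn, a rotation vector about the tool's x, y, z in degrees, then the gripper command: -1 is shut, 1 is fully open, values between are in proportion. A call has 1 to 8 rows; each row is the pose to reach, as a shift and turn from the pose commanded when the call began, along the tool's axes at that moment; what a row does not reach only later rows make up. A row lasts 1/10 s, in which the tool goes at most 50 mm and 8.59 degrees, less where a joint would pass 70% of its speed; a pose out of reach is approached as far as the arm can. A call with a gripper value outside its range is refused whole. The fingers move at their own pace and stop on an object; "squeeze" is the grip in N (left out, the last holds). Time passes only in rows, so rows that repeat a pose let the fingers close. It gives the time, the measured TCP pose, the force, the opening and the grip force at its end, in the units of the state.
- readout.read_state(): the state, without advancing time (a new reading comes with each control period).
- read_camera(name): name is "side" or "top"; returns a dict with "color" (384x512x3 uint8, blue, green, red), "fx", "fy", "cx", "cy" (pixels), "origin" and "attitude" of the camera in the world. Camera axes: x right, y down, z forward; pixel columns grow to the right and rows downward; lengths in m; the calibration is good to about 2 mm. A picture is of the moment at which its call begins. There is no depth.
- finish_job(): hands the job in; it is judged then, once.
The state is a dict: "time": time; "q": joint angles; "joint_vel": joint speeds; "joint_torque": joint torques, N m; "tool_pos": TCP position; "tcp_rot": TCP orientation; "wrist_force": force on the tool from outside, world axes, zero at the start; "torque": the same for the moment, N m; "width": opening from 0.0 (shut) to 1.0 (fully open); "grip_force": force on a finger pad.
Only numpy, scipy, OpenCV 4.12 (cv2) and the standard library are available. Lean on these libraries where they do the work, as an engineer would, in place of code of your own. Each camera call takes 0.05 s, during which the arm holds its last target. There are 200 camera calls.

## Task

Two sealed level floats lie on their rests, each with a weight hidden in one end that cannot be seen. Take the long float first: lift it level by its middle off its rest to feel which end is heavy, then stand it upright on its heavy end in the steel tray and let go, clear of the rim; then do the same with the short float, leaving it clear of the long one. Do not knock the vial in the tray or the clip lying between the rests.

Things in the scene. Friction and masses are not known exactly. Their poses are not given: they have to be found in the camera images.
- float_long: long float: plain grey cylinder, 28 mm diameter, 120 mm long over two alike domed ends (2 mm high), 0.26 kg, level on rest_1. Origin at mid-length on the axis, x along it. A ballast fixed in either end, unseen, drawn anew each time, puts the centre of mass 31 mm from the middle (0.08 N m). On the heavy end it stands by itself and rights itself from a 10 degree lean; on the light end it topples
- float_short: short float: like the long one (28 mm diameter, domed alike ends, ballast hidden in either end, origin at mid-length, x along it), but 92 mm long; the centre of mass is 21 mm from the middle (0.055 N m). Level on rest_2
- rest_1: fixed aluminium rest under the long float: base plate 112 x 58 x 8 mm, two posts 8 mm thick at x = -39 and +39 mm, each with a white 90 degree V of two 7 mm pins on top, 43 mm wide, ending 3 mm below the float's axis. The axis of a float in it is 62 mm above the table; its middle is free between the forks. Origin at the middle of the underside, x along the float
- rest_2: the same kind of rest, under the short float.
- stand_tray: shallow stainless steel tray, fixed: 128 mm (x) by 238 mm (y) outside, 124 x 232 mm flat floor inside, floor 2 mm above the table, rim 20 mm high. Origin at the middle of its underside.
- vial: glass sample vial with a screw cap, 25 mm diameter, 62 mm tall, standing loose in the tray. Origin at the centre of its underside, z up.
- clip: small black crocodile clip, 60 mm long, 12 mm thick, lying loose on the table between the rests. Origin under the middle of its length, which runs along its y axis.
There are look-alikes about, which are no part of the job. What is shaped like the float_short but yellow is not meant.

How it is judged:
On the way, in this order (a step that is already met when the one before it is completed fails the run):
1. the long float is held by the fingers, lifted level clear of its rest (height (world z) of float_long above 0.08 m and angle between float_long's own x axis and vertical between 1.17 and 1.97 rad and contact force between the fingers and float_long above 0.5 N), for 0.3 s.
2. the long float stands upright by itself in the tray, released ((angle between float_long's own x axis and vertical below 0.1 rad or angle between float_long's own x axis and vertical above 3.0416 rad) and height (world z) of float_long between 0.056 and 0.068 m and x of float_long in the frame of stand_tray between -0.046 and 0.046 m and y of float_long in the frame of stand_tray between -0.1 and 0.1 m and linear speed of float_long below 0.05 m/s and angular speed of float_long below 0.8 rad/s and contact force between the fingers and float_long below 0.05 N), for 0.5 s.
3. the short float is held by the fingers, lifted level clear of its rest (height (world z) of float_short above 0.08 m and angle between float_short's own x axis and vertical between 1.17 and 1.97 rad and contact force between the fingers and float_short above 0.5 N), for 0.3 s.
At the end, for the whole second after the job is handed in: Both floats stand in the tray by themselves, released and at rest, upright within 0.1 rad (which they can do only on the heavy end), their axes at least 16 mm from the inside of the rim (within 46 mm of the tray's middle along its x and 100 mm along its y) and more than 36 mm from each other (all of step 2 and (angle between float_short's own x axis and vertical below 0.1 rad or angle between float_short's own x axis and vertical above 3.0416 rad) and height (world z) of float_short between 0.042 and 0.054 m and x of float_short in the frame of stand_tray between -0.046 and 0.046 m and y of float_short in the frame of stand_tray between -0.1 and 0.1 m and linear speed of float_short below 0.05 m/s and angular speed of float_short below 0.8 rad/s and contact force between the fingers and float_short below 0.05 N and horizontal distance between float_long and float_short above 0.036 m); the robot touches nothing.
It fails at once if the vial is knocked over or shifted more than 15 mm (distance of vial from where it was at the start of the episode above 0.015 m or angle between vial's own z axis and vertical above 0.3 rad).
It fails at once if the clip is shifted more than 15 mm (distance of clip from where it was at the start of the episode above 0.015 m).
It also fails if it takes over 72 s, if anything falls off the work surface, if the arm or the gripper's body presses on something with over 40 N, if the wrist force passes 120 N, or if a joint passes its speed limit or range.

## Working session

There is one attempt and no reset: what is moved stays moved. The work goes in short steps, Python scripts to look and compute and a tool call to move; the robot and the scene stay as the last step left them, time stands still between calls to the robot, and variables do not carry over. Pictures are saved under pics/ and viewed, at most 10 in all, crops included, and the job is handed in when it is done.

Besides the shell and the picture viewer there is one more tool, called after "Emit:" as a command line: name --argument value ..., lists and objects as JSON in quotes. jog_arm: Moves the arm, as the interface text tells. Its arguments: {"type":"object","properties":{"deltas":{"type":"array"},"squeeze":{"type":"number"}},"required":["deltas"]}

```bash
mkdir -p pics; ls; python3 - <<'E'
from workcell import readout, read_camera, bot
import cv2,numpy as np
for n in("top","side"):
    c=read_camera(n); cv2.imwrite(f"pics/{n}0.png",c["color"]); np.save(f"pics/{n}0.npy",c,allow_pickle=True)
    print(n,c["fx"],c["fy"],c["cx"],c["cy"],c["origin"],np.array(c["attitude"]))
print(readout.read_state()); print(bot.tip_extent,[a for a in dir(bot) if a[0]!='_'])
E
```

```text
pics
top 361.5088991353081 361.5088991353081 261.95857213584605 194.09684319779413 [0.38382172 0.24354819 0.9170254 ] [-2.1345768   2.18055297 -0.07836237]
side 466.9190479466559 466.9190479466559 254.91920646212265 190.4508328204141 [0.48449564 0.92554672 0.64031001] [-0.03721438 -2.82322766  1.32964646]
{'time': 0.1, 'q': array([ 1.20506126e+00,  2.64694447e-01,  1.60527711e+00, -1.61386088e-05,
        1.27368791e+00, -3.69206831e-02]), 'joint_vel': array([ 0.00047357, -0.00261725, -0.00286234, -0.00078602, -0.00018507,
       -0.00223274]), 'joint_torque': array([ 7.37783084e-04, -5.16708183e+01, -3.68588412e+01, -1.98600782e-05,
        6.25641493e-03, -3.15124524e-06]), 'tool_pos': array([0.21776234, 0.63823212, 0.24705385]), 'tcp_rot': array([-0.51410397, -3.09883682,  0.0031854 ]), 'wrist_force': array([ 0.1636014 , -0.86870813,  0.49773892]), 'torque': array([ 0.00701106, -0.00315632,  0.0374772 ]), 'grip_force': 0.0, 'width': 1.0009693600252936}
0.017 ['MotionError', 'tip_extent']
```

View pics/top0.png

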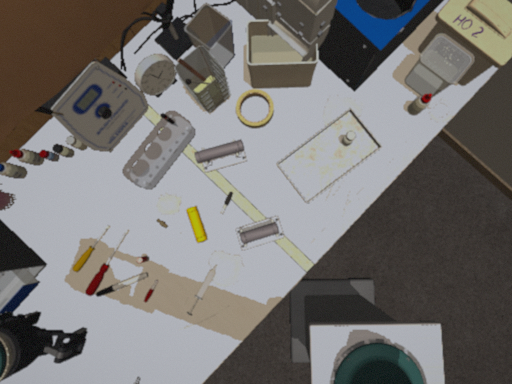

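View pics/side0.png

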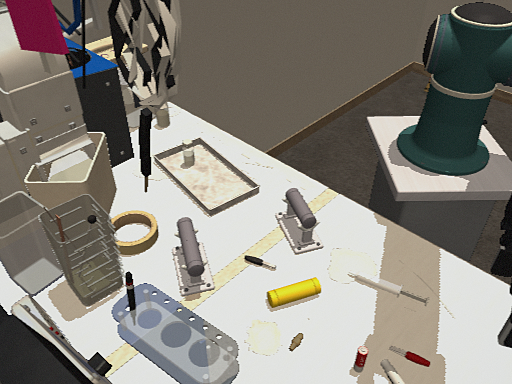

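The top view shows the long float at about (219,150), the short float at (260,231), the clip at (227,203), the tray centred near (328,155) and the vial at (347,138). The yellow decoy is at (197,224).

```bash
cat > h.py <<'E'
import numpy as np,cv2
from scipy.spatial.transform import Rotation as R
def load(n): return np.load(f"pics/{n}.npy",allow_pickle=True).item()
def ray(c,uv,z):
    uv=np.atleast_2d(uv).astype(float)
    d=np.c_[(uv[:,0]-c["cx"])/c["fx"],(uv[:,1]-c["cy"])/c["fy"],np.ones(len(uv))]
    d=R.from_rotvec(c["attitude"]).apply(d); o=np.array(c["origin"])
    return o+d*((z-o[2])/d[:,2])[:,None]
def proj(c,p):
    q=R.from_rotvec(c["attitude"]).inv().apply(np.atleast_2d(p)-c["origin"])
    return np.c_[c["fx"]*q[:,0]/q[:,2]+c["cx"],c["fy"]*q[:,1]/q[:,2]+c["cy"]]
E
python3 - <<'E'
from h import *
c=load("top0"); im=c["color"]
print("center",ray(c,[[219,150],[260,231],[227,203],[328,155],[347,138]],0.03).round(3))
g=cv2.cvtColor(im,cv2.COLOR_BGR2GRAY)
for y,x in((150,219),(231,260)): print(im[y-1:y+2,x-8:x+9:4].tolist())
s=cv2.resize(im[95:255,180:395],None,fx=3.6,fy=3.6,interpolation=cv2.INTER_CUBIC); cv2.imwrite("pics/crop.png",s)
E
```

```text
center [[0.586 0.372 0.03 ]
 [0.382 0.273 0.03 ]
 [0.452 0.353 0.03 ]
 [0.566 0.101 0.03 ]
 [0.608 0.052 0.03 ]]
[[[102, 100, 108], [111, 109, 118], [120, 120, 131], [124, 126, 136], [125, 126, 135]], [[110, 111, 120], [118, 119, 128], [124, 124, 134], [126, 125, 136], [115, 115, 123]], [[117, 118, 127], [122, 122, 131], [125, 124, 132], [115, 117, 124], [106, 106, 114]]]
[[[83, 82, 89], [95, 96, 104], [106, 104, 113], [114, 113, 123], [123, 122, 133]], [[97, 96, 105], [106, 107, 115], [117, 117, 125], [121, 120, 130], [124, 124, 135]], [[105, 104, 114], [114, 116, 124], [123, 122, 131], [124, 124, 134], [117, 118, 127]]]
```

View pics/crop.png

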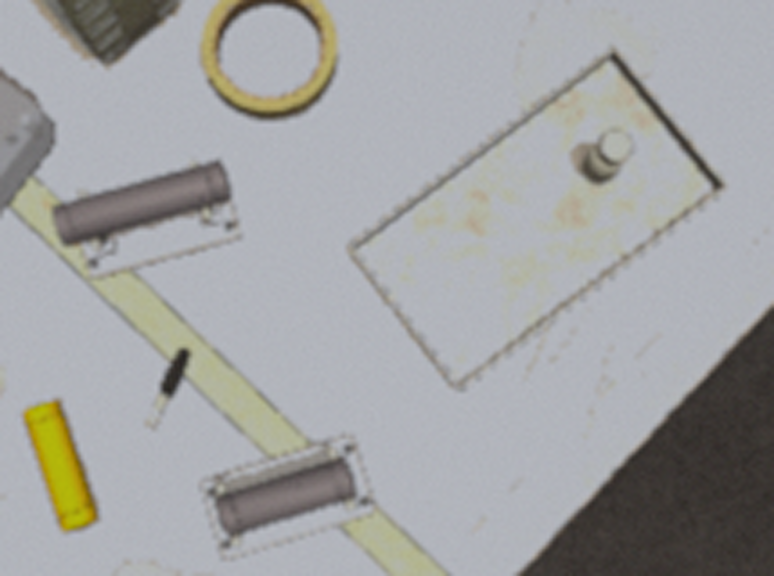

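The crop confirms the rest, tray and vial outlines. The tray's rim corners are near crop (612,52), (722,186), (458,388) and (350,248), and the vial base is at (597,165). Next I'll measure from both views.

```bash
python3 - <<'E'
from h import *
from scipy.optimize import least_squares
T=load("top0"); S=load("side0")
def comp(c,uv,lo,hi):
    im=c["color"].astype(int); g=im.mean(2); sat=im.max(2)-im.min(2)
    m=((g>lo)&(g<hi)&(sat<22)).astype(np.uint8)
    m=cv2.morphologyEx(m,cv2.MORPH_OPEN,np.ones((3,3)))
    n,l,st,ce=cv2.connectedComponentsWithStats(m,connectivity=4)
    k=l[int(uv[1]),int(uv[0])]; pts=np.argwhere(l==k)[:,::-1]
    r=cv2.minAreaRect(pts.astype(np.float32)); b=cv2.boxPoints(r)
    e=[(b[i]+b[(i+1)%4])/2 for i in range(4)]
    if np.hypot(*(e[0]-e[2]))<np.hypot(*(e[1]-e[3])): e=e[1:]+e[:1]
    return k,len(pts),r,np.array([e[0],e[2]])
for name,ut,us in(("long",(219,150),(189,245)),("short",(260,231),(299,207))):
    for c,uv,nm in((T,ut,"top"),(S,us,"side")):
        k,n,r,e=comp(c,uv,50,146); p=ray(c,e,.062)
        print(name,nm,k,n,np.round(r[0],1),np.round(r[1],1),"ends",p[:,:2].round(4).tolist(),"mid",p.mean(0).round(4),"len",np.linalg.norm(p[0]-p[1]).round(4),"yaw",np.degrees(np.arctan2(*(p[1]-p[0])[[1,0]])).round(1))
tc=np.array([(612,52),(722,186),(458,388),(350,248)])/3.6+[180,95]-.36
p=ray(T,tc,.02); print("tray",p[:,:2].round(4).tolist(),p.mean(0).round(4),[np.linalg.norm(p[i]-p[(i+1)%4]).round(4) for i in range(4)],"yaw long",np.degrees(np.arctan2(*(p[1]-p[2])[[1,0]])))
sc=np.array([(155,155),(193,139),(259,187),(210,213)]); p=ray(S,sc,.02); print("tray side",p[:,:2].round(3).tolist(),p.mean(0).round(3))
print("vial cap top",ray(T,np.array([[617,143]])/3.6+[180,95],.062).round(4),"base",ray(T,np.array([[597,168]])/3.6+[180,95],.01).round(4), "side base/cap",ray(S,[[189,163]],.002).round(3),ray(S,[[187,143]],.062).round(3))
print("clip",ray(T,np.array([[185,352],[152,425]])/3.6+[180,95],.006).round(3))
R0=R.from_rotvec([-0.51410397,-3.09883682,0.0031854]).as_matrix(); print(R0.round(3))
E
```

```text
long top 27 626 [219.2 152. ] [14.1 49.5] ends [[0.5879, 0.3086], [0.5596, 0.4248]] mid [0.5738 0.3667 0.062 ] len 0.1196 yaw 103.7
long side 61 1365 [189.4 253.8] [74.2 26.8] ends [[0.5877, 0.299], [0.5598, 0.4664]] mid [0.5738 0.3827 0.062 ] len 0.1697 yaw 99.5
short top 39 568 [258.5 231.5] [15.6 39.2] ends [[0.3943, 0.2313], [0.3678, 0.3198]] mid [0.3811 0.2756 0.062 ] len 0.0924 yaw 106.6
short side 57 1203 [297.8 217.5] [59.1 30.6] ends [[0.3999, 0.2285], [0.3675, 0.3718]] mid [0.3837 0.3002 0.062 ] len 0.147 yaw 102.7
tray [[0.6851, 0.0399], [0.587, -0.0319], [0.4502, 0.1557], [0.5498, 0.2277]] [0.568  0.0979 0.02  ] [np.float64(0.1216), np.float64(0.2322), np.float64(0.1229), np.float64(0.2314)] yaw long -53.89906128449406
tray side [[0.681, 0.043], [0.599, -0.022], [0.447, 0.164], [0.547, 0.243]] [0.569 0.107 0.02 ]
vial cap top [[0.6076 0.0481 0.062 ]] base [[0.6036 0.051  0.01  ]] side base/cap [[0.605 0.051 0.002]] [[0.604 0.058 0.062]]
clip [[0.48  0.345 0.006]
 [0.429 0.368 0.006]]
[[-0.946  0.323 -0.001]
 [ 0.323  0.946 -0.002]
 [ 0.    -0.002 -1.   ]]
```

Emit:
jog_arm --deltas '[-0.425,-0.142,0.03,0,0,57.5,1,-0.425,-0.142,0.03,0,0,57.5,1,-0.425,-0.142,0.03,0,0,57.5,1,-0.425,-0.142,0.03,0,0,57.5,1,-0.425,-0.142,0.03,0,0,57.5,1,-0.425,-0.142,0.03,0,0,57.5,1,-0.425,-0.142,0.03,0,0,57.5,1,-0.425,-0.142,0.03,0,0,57.5,1]'

```text
time: 0.9
tool_pos: [0.5365, 0.3953, 0.2209]
tcp_rot: [-1.944, -2.467, 0.001]
wrist_force: [0.5, 0.3, -0.4]
width: 1.001
grip_force: 0.0
```

```bash
cat >> h.py <<'E'
def att(yaw,tilt=0.,roll=0.):
    """closing axis y horizontal at yaw deg; tool z down, tipped 'tilt' deg from straight down toward yaw-90... (see zdir)"""
    y=np.array([np.cos(np.radians(yaw)),np.sin(np.radians(yaw)),0]); z=np.array([0,0,-1.])
    M=R.from_rotvec(np.radians(tilt)*y)
    z=M.apply(z); x=np.cross(y,z); return R.from_matrix(np.c_[x,y,z])
def delta(pos,rot,s=None):
    from workcell import readout
    s=s or readout.read_state(); A=R.from_rotvec(s["tcp_rot"])
    d=A.inv().apply(np.array(pos)-s["tool_pos"]); w=np.degrees((A.inv()*rot).as_rotvec())
    print("t",round(s["time"],2),"pos",s["tool_pos"].round(4),"q",s["q"].round(3),"F",s["wrist_force"].round(2),"M",s["torque"].round(3),"w",round(s["width"],3),"g",round(s["grip_force"],1)); print("  DELTA",d.round(4),w.round(2)," toolz",A.as_matrix()[:,2].round(3),"y",A.as_matrix()[:,1].round(3))
E
python3 -c "
from h import *
delta([.574,.366,.058],att(13.7))"
```

```text
t 0.9 pos [0.5365 0.3953 0.2209] q [0.598 0.265 1.653 0.    1.224 0.361] F [ 0.48  0.29 -0.41] M [ 0.005 -0.021  0.028] w 1.001 g 0.0
  DELTA [-0.0372  0.0298  0.1629] [-0.05  0.01 -0.17]  toolz [-0.001 -0.    -1.   ] y [ 0.972  0.234 -0.001]
```

Emit:
jog_arm --deltas '[-0.037,0.03,0.02,0,0,0,1,-0.037,0.03,0.05,0,0,0,1,-0.037,0.03,0.09,0,0,0,1,-0.037,0.03,0.12,0,0,0,1,-0.037,0.03,0.12,0,0,0,1]'

```text
time: 1.4
tool_pos: [0.5691, 0.3651, 0.0947]
tcp_rot: [-1.939, -2.466, 0.018]
wrist_force: [-0.9, -0.3, -1.0]
width: 1.005
grip_force: 0.0
```

```bash
python3 -c "
from h import *
delta([.574,.366,.058],att(13.7))
from workcell import read_camera
for n in('top','side'):
  c=read_camera(n); np.save(f'pics/{n}1.npy',c,allow_pickle=True)
  u=proj(c,[.574,.366,.062])[0].astype(int); m=c['color'][max(u[1]-65,0):u[1]+65,max(u[0]-90,0):u[0]+90]
  cv2.imwrite(f'pics/{n}1.png',cv2.resize(m,None,fx=2,fy=2)) 
a=cv2.imread('pics/top1.png');b=cv2.imread('pics/side1.png');h=min(len(a),len(b));cv2.imwrite('pics/c1.png',np.hstack([a[:h],b[:h]]))"
```

```text
t 1.4 pos [0.5691 0.3651 0.0947] q [ 0.534  0.398  1.725 -0.     1.031  0.296] F [-0.86 -0.3  -1.03] M [-0.016 -0.007  0.04 ] w 1.005 g 0.0
  DELTA [-0.0002  0.0054  0.0366] [-0.68  0.21 -0.07]  toolz [-0.011 -0.006 -1.   ] y [ 0.972  0.236 -0.012]
```

View pics/c1.png

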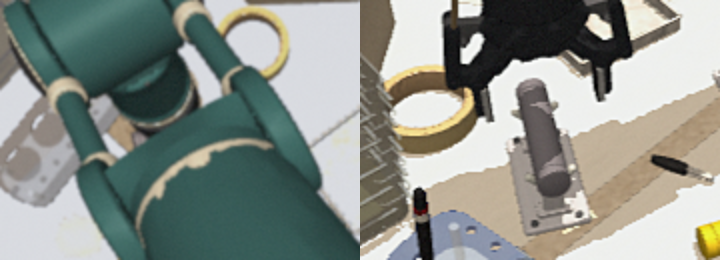

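The side view shows the fingers straddling the float's middle, with nothing in the way. I'll descend and grip.

Emit:
jog_arm --deltas '[0,0.002,0.02,0,0,0,1,0,0.002,0.034,0,0,0,1,0,0.002,0.034,0,0,0,1,0,0.002,0.034,0,0,0,-1,0,0.002,0.034,0,0,0,-1,0,0.002,0.034,0,0,0,-1,0,0.002,0.034,0,0,0,-1,0,0.002,0.034,0,0,0,-1]' --squeeze 60

```text
time: 2.3
tool_pos: [0.5757, 0.3688, 0.0686]
tcp_rot: [1.941, 2.47, 0.002]
wrist_force: [-1.5, 1.4, 4.0]
width: 0.302
grip_force: 58.7
```

```bash
python3 -c "
from h import *
delta([.574,.366,.098],att(13.7))"
```

```text
t 2.3 pos [0.5757 0.3688 0.0686] q [ 0.533  0.431  1.732 -0.     0.977  0.295] F [-1.51  1.44  4.01] M [-0.096  0.085  0.036] w 0.302 g 58.7
  DELTA [-0.0023 -0.0023 -0.0294] [ 0.07 -0.02 -0.04]  toolz [ 0.001  0.001 -1.   ] y [0.972 0.236 0.001]
```

Emit:
jog_arm --deltas '[0,0,-0.015,0,0,0,-1,0,0,-0.035,0,0,0,-1,0,0,-0.035,0,0,0,-1,0,0,-0.035,0,0,0,-1,0,0,-0.035,0,0,0,-1,0,0,-0.035,0,0,0,-1,0,0,-0.035,0,0,0,-1,0,0,-0.035,0,0,0,-1]'

```text
time: 3.1
tool_pos: [0.5748, 0.3683, 0.1018]
tcp_rot: [-1.941, -2.469, 0.002]
wrist_force: [0.2, 0.8, -1.9]
width: 0.301
grip_force: 59.5
```

```bash
python3 -c "
from h import *
delta([.574,.366,.098],att(13.7))
from workcell import read_camera
c=read_camera('side');  np.save(f'pics/side2.npy',c,allow_pickle=True)
u=proj(c,[.574,.366,.09])[0].astype(int); m=c['color'][max(u[1]-65,0):u[1]+65,max(u[0]-90,0):u[0]+90]
cv2.imwrite(f'pics/side2.png',cv2.resize(m,None,fx=3,fy=3))
delta([.574,.366,.098],att(13.7))" 
```

```text
t 3.1 pos [0.5748 0.3683 0.1018] q [0.533 0.396 1.714 0.    1.033 0.295] F [ 0.18  0.83 -1.92] M [-0.085  0.013  0.035] w 0.301 g 59.5
  DELTA [-0.002  -0.0013  0.0038] [-0.07  0.02 -0.04]  toolz [-0.001 -0.001 -1.   ] y [ 0.972  0.236 -0.001]
t 3.15 pos [0.575  0.3684 0.102 ] q [ 0.533  0.396  1.714 -0.     1.033  0.295] F [ 0.4   0.14 -2.81] M [-0.083 -0.023  0.028] w 0.303 g 59.5
  DELTA [-0.0021 -0.0015  0.004 ] [-0.04  0.01 -0.04]  toolz [-0.001 -0.    -1.   ] y [ 0.972  0.236 -0.001]
```

View pics/side2.png

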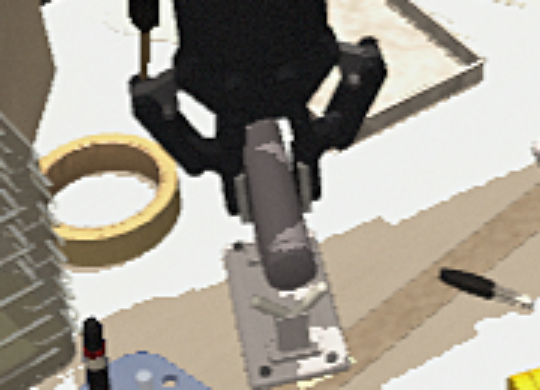

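The side view shows the float held level and clear of its fork. The wrist moment Mx = -0.084 N m with Fz of about -2.6 N puts the heavy end on +y, the far end. I'll set it back down and regrasp tilted, so the gripper clears the tray when the float is upright.

Emit:
jog_arm --deltas '[0,0,0.02,0,0,0,-1,0,0,0.034,0,0,0,-1,0,0,0.034,0,0,0,-1,0,0,0.034,0,0,0,1,0,0,0.034,0,0,0,1,0,0,0.034,0,0,0,1,0,0,0.034,0,0,0,1,0,0,0.034,0,0,0,1]'

```text
time: 3.95
tool_pos: [0.5752, 0.3686, 0.0687]
tcp_rot: [1.941, 2.47, 0.0]
wrist_force: [0.0, -0.1, 0.1]
width: 0.998
grip_force: 0.0
```

```bash
python3 -c "
from h import *
h=np.array([-.237,.972,0]); G=np.array([.575,.368,.062])-.010*h
r=att(13.7,40); d=r.as_matrix()[:,2]; print(d)
delta(G+.004*d,r)
from scipy.optimize import least_squares
D=np.array([[.2647,1.6053,.6743,.2470],[.265,1.653,.6664,.2209],[.398,1.725,.6761,.0947],[.431,1.732,.6837,.0686],[.396,1.714,.6827,.1018]])
from workcell import readout
f=lambda p:np.r_[p[0]*np.sin(D[:,0])+p[1]*np.sin(D[:,0]+D[:,1])+p[3]-D[:,2],p[2]+p[0]*np.cos(D[:,0])+p[1]*np.cos(D[:,0]+D[:,1])-D[:,3]]
s=least_squares(f,[.5,.5,.1,0]);print(s.x,s.fun.round(4))
"
```

```text
[-0.15223663  0.62449974 -0.76604444]
t 3.95 pos [0.5752 0.3686 0.0687] q [0.533 0.431 1.733 0.    0.978 0.295] F [ 0.01 -0.1   0.13] M [0.05  0.01  0.029] w 0.998 g 0.0
  DELTA [-0.0079 -0.0003  0.0097] [ 2.e-02  4.e+01 -4.e-02]  toolz [ 0.  0. -1.] y [0.972 0.236 0.   ]
[ 5.05681611e-01  5.67091220e-01 -7.39848039e-02  2.08837080e-04] [ 0.0001 -0.0005  0.0029 -0.0017 -0.0008 -0.0001  0.0002 -0.      0.0003
 -0.0004]
```

Emit:
jog_arm --deltas '[-0.008,0,0,0,8,0,1,-0.008,0,0,0,16,0,1,-0.008,0,0,0,24,0,1,-0.008,0,0,0,32,0,1,-0.008,0,0.004,0,40,0,1,-0.008,0,0.01,0,40,0,1,-0.008,0,0.01,0,40,0,1,-0.008,0,0.01,0,40,0,1]'

```text
time: 4.75
tool_pos: [0.577, 0.3615, 0.0589]
tcp_rot: [-1.566, -1.995, -0.568]
wrist_force: [-0.4, -0.1, 0.2]
width: 0.998
grip_force: 0.0
```

```bash
python3 -c "
from h import *
h=np.array([-.237,.972,0]); G=np.array([.575,.368,.062])-.010*h
r=att(13.7,40); d=r.as_matrix()[:,2]
delta(G+.004*d,r)"
```

```text
t 4.75 pos [0.577  0.3615 0.0589] q [ 0.204  0.483  1.851  0.844  1.03  -0.57 ] F [-0.45 -0.1   0.18] M [-0.321 -0.065 -0.038] w 0.998 g 0.0
  DELTA [-0.0005 -0.0004 -0.0004] [-0.01  0.12  0.03]  toolz [-0.152  0.623 -0.767] y [0.971 0.237 0.   ]
```

Emit:
jog_arm --deltas '[0,0,0,0,0,0,-1,0,0,0,0,0,0,-1,0,0,0,0,0,0,-1,0,0,0,0,0,0,-1,0,0,0,0,0,0,-1,0.013,0,-0.015,0,0,0,-1,0.032,0,-0.038,0,0,0,-1,0.064,0,-0.077,0,0,0,-1]' --squeeze 90

```text
time: 5.55
tool_pos: [0.5741, 0.3591, 0.1553]
tcp_rot: [-1.568, -1.989, -0.559]
wrist_force: [-0.4, 0.4, -2.3]
width: 0.306
grip_force: 88.9
```

```bash
cat >> h.py <<'E'
L1,L2,Hh=.5057,.5671,None
def fk(q,T,Z):
    c=R.from_euler('ZYYZYZ',q)if 0 else R.from_euler('z',q[0])*R.from_euler('y',q[1]+q[2])*R.from_euler('z',q[3])*R.from_euler('y',q[4])*R.from_euler('z',q[5]+np.pi/2)
    r=L1*np.sin(q[1])+L2*np.sin(q[1]+q[2]); W=np.array([r*np.cos(q[0]),r*np.sin(q[0]),Z+T+L1*np.cos(q[1])+L2*np.cos(q[1]+q[2])])
    return W+T*c.as_matrix()[:,2],c
def ik(pos,rot,T,Z,q0):
    from scipy.optimize import least_squares
    lo=np.array([-2.63,-.94,.31,-1.31,0,-2.55]);hi=np.array([2.63,2.18,2.57,4.45,2.66,2.55])
    def f(q):
        p,c=fk(q,T,Z); return np.r_[(p-pos)*5,(c.inv()*rot).as_rotvec()]
    s=least_squares(f,np.clip(q0,lo+.01,hi-.01),bounds=(lo,hi)); return s.x.round(2),np.abs(s.fun).max().round(4)
E
python3 - <<'E'
from h import *
from workcell import readout
s=readout.read_state(); delta([.577,.361,.16],att(13.7,40),s)
q=s["q"]; from scipy.optimize import least_squares
Z=-.074
f=lambda T:fk(q,T[0],Z)[0]-s["tool_pos"]
r=least_squares(f,[.2]); T=r.x[0]; print("T",T,r.fun,np.degrees((fk(q,T,Z)[1].inv()*R.from_rotvec(s["tcp_rot"])).as_rotvec()))
tm=np.array([.568,.098,0]); u=np.array([-.589,.808,0])
for ty in(0.,.03,.06):
  for yaw in(13.7,25,36,50,65):
    for tilt in(-50,-40):
      print(ty,yaw,tilt,ik(tm+ty*u+[0,0,.09],att(yaw,tilt),T,Z,[.4,.5,1.7,-.6,1.2,.3]))
E
```

```text
t 5.55 pos [0.5741 0.3591 0.1553] q [ 0.202  0.357  1.817  0.779  1.148 -0.433] F [-0.45  0.45 -2.26] M [-0.634 -0.146 -0.036] w 0.306 g 88.9
  DELTA [ 0.004   0.0032 -0.0029] [-0.38  0.1  -0.34]  toolz [-0.158  0.622 -0.767] y [ 0.972  0.237 -0.009]
T 0.3650971006784446 [-0.00111334 -0.00314849  0.00764861] [ 2.54444375e-14  2.06736054e-14 -1.98784668e-14]
0.0 13.7 -50 (array([ 0.64,  0.48,  1.9 , -0.82,  1.3 ,  0.86]), np.float64(0.0))
0.0 13.7 -40 (array([ 0.57,  0.39,  1.93, -0.72,  1.19,  0.73]), np.float64(0.0))
0.0 25 -50 (array([ 0.66,  0.41,  2.02, -0.94,  1.19,  0.82]), np.float64(0.0))
0.0 25 -40 (array([ 0.59,  0.32,  2.03, -0.81,  1.08,  0.65]), np.float64(0.0))
0.0 36 -50 (array([ 0.68,  0.33,  2.14, -1.06,  1.07,  0.78]), np.float64(0.0))
0.0 36 -40 (array([ 0.59,  0.25,  2.13, -0.9 ,  0.96,  0.57]), np.float64(0.0))
0.0 50 -50 (array([ 0.67,  0.23,  2.28, -1.25,  0.91,  0.76]), np.float64(0.0))
0.0 50 -40 (array([ 0.57,  0.16,  2.25, -1.03,  0.8 ,  0.47]), np.float64(0.0))
0.0 65 -50 (array([ 0.59,  0.11,  2.37, -1.31,  0.72,  0.55]), np.float64(0.0717))
0.0 65 -40 (a
[... 1000 characters left out ...]
9,  1.93, -0.67,  1.23,  0.79]), np.float64(0.0))
0.06 25 -50 (array([ 0.77,  0.42,  2.01, -0.87,  1.24,  0.86]), np.float64(0.0))
0.06 25 -40 (array([ 0.69,  0.33,  2.03, -0.76,  1.13,  0.71]), np.float64(0.0))
0.06 36 -50 (array([ 0.79,  0.34,  2.12, -0.99,  1.13,  0.82]), np.float64(0.0))
0.06 36 -40 (array([ 0.71,  0.26,  2.13, -0.85,  1.02,  0.63]), np.float64(0.0))
0.06 50 -50 (array([ 0.8 ,  0.24,  2.27, -1.16,  0.99,  0.79]), np.float64(0.0))
0.06 50 -40 (array([ 0.7 ,  0.16,  2.25, -0.97,  0.87,  0.53]), np.float64(0.0))
0.06 65 -50 (array([ 0.75,  0.12,  2.39, -1.31,  0.81,  0.68]), np.float64(0.0297))
0.06 65 -40 (array([ 0.65,  0.06,  2.36, -1.11,  0.69,  0.4 ]), np.float64(0.0))
```

```bash
python3 - <<'E'
from h import *
tm=np.array([.568,.098,0]); u=np.array([-.589,.808,0])
for yaw in(-54,-40,-30,-15,0,13):
  for tilt in(50,40): print(yaw,tilt,ik(tm+.075*u+[0,0,.075],att(yaw,tilt),.365,-.074,[.2,0,2.2,.6,.6,-.3]))
g=tm-.010*u; r=att(13.7,-50); d=r.as_matrix()[:,2]; x=r.as_matrix()[:,0]
# float grasp 10 mm above its middle ; TCP 4mm ahead of axis point
for z in(.18,.10,.075): 
  p=g+.004*d*[1,1,0]+[0,0,z]; delta(p,r); print(p.round(4))
print("tool up",(r.inv().apply([0,0,1])).round(3))
E
```

```text
-54 50 (array([-0.03,  0.02,  2.57,  1.89,  0.52, -0.84]), np.float64(0.0167))
-54 40 (array([ 0.06, -0.04,  2.51,  1.4 ,  0.36, -0.28]), np.float64(0.0))
-40 50 (array([-0.16,  0.11,  2.49,  1.57,  0.72, -0.82]), np.float64(0.0))
-40 40 (array([-0.06,  0.04,  2.43,  1.23,  0.58, -0.4 ]), np.float64(0.0))
-30 50 (array([-0.21,  0.18,  2.4 ,  1.37,  0.84, -0.82]), np.float64(0.0))
-30 40 (array([-0.11,  0.1 ,  2.36,  1.12,  0.71, -0.48]), np.float64(0.0))
-15 50 (array([-0.24,  0.29,  2.25,  1.14,  1.  , -0.83]), np.float64(0.0))
-15 40 (array([-0.15,  0.2 ,  2.24,  0.97,  0.89, -0.59]), np.float64(0.0))
0 50 (array([-0.23,  0.39,  2.1 ,  0.95,  1.15, -0.86]), np.float64(0.0))
0 40 (array([-0.14,  0.3 ,  2.11,  0.83,  1.04, -0.69]), np.float64(0.0))
13 50 (array([-0.19,  0.47,  1.96,  0.82,  1.28, -0.9 ]), np.float64(0.0))
13 40 (array([-0.12,  0.38,  1.99,  0.72,  1.16, -0.78]), np.float64(0.0))
t 5.55 pos [0.5741 0.3591 0.1553] q [ 0.202  0.357  1.817  0.779  1.148 -0.433] F [-0.45  0.45 -2.26] M [-0.634 -0.146 -0.036] w 0.306 g 88.9
  DELTA [-0.1875 -0.0641 -0.1882] [-5.60e-01 -8.99e+01  3.00e-02]  toolz [-0.158  0.622 -0.767] y [ 0.972  0.237 -0.009]
[0.5746 0.0869 0.18  ]
t 5.55 pos [0.5741 0.3591 0.1553] q [ 0.202  0.357  1.817  0.779  1.148 -0.433] F [-0.45  0.45 -2.26] M [-0.634 -0.146 -0.036] w 0.306 g 88.9
  DELTA [-0.2388 -0.0634 -0.1268] [-5.60e-01 -8.99e+01  3.00e-02]  toolz [-0.158  0.622 -0.767] y [ 0.972  0.237 -0.009]
[0.5746 0.0869 0.1   ]
t 5.55 pos [0.5741 0.3591 0.1553] q [ 0.202  0.357  1.817  0.779  1.148 -0.433] F [-0.45  0.45 -2.26] M [-0.634 -0.146 -0.036] w 0.306 g 88.9
  DELTA [-0.2548 -0.0632 -0.1076] [-5.60e-01 -8.99e+01  3.00e-02]  toolz [-0.158  0.622 -0.767] y [ 0.972  0.237 -0.009]
[0.5746 0.0869 0.075 ]
tool up [-0.766 -0.    -0.643]
```

Emit:
jog_arm --deltas '[0.013,0,-0.04,0,0,0,-1,-0.02,-0.01,-0.06,0,-8,0,-1,-0.045,-0.018,-0.085,0,-16,0,-1,-0.07,-0.026,-0.11,0,-24,0,-1,-0.095,-0.034,-0.135,0,-32,0,-1,-0.12,-0.043,-0.16,0,-40,0,-1,-0.15,-0.054,-0.18,0,-48,0,-1,-0.175,-0.064,-0.203,0,-56,0,-1]'

```text
time: 6.35
tool_pos: [0.5772, 0.0864, 0.2029]
tcp_rot: [1.798, 2.282, -0.256]
wrist_force: [-0.8, 0.2, -3.1]
width: 0.307
grip_force: 89.2
```

```bash
python3 -c "
from h import *
delta([.5746,.0869,.17],att(13.7,-50))"
```

```text
t 6.35 pos [0.5772 0.0864 0.2029] q [ 0.265  0.134  1.87  -0.311  1.163  0.157] F [-0.76  0.23 -3.1 ] M [ 0.194  0.082 -0.016] w 0.307 g 89.2
  DELTA [ 0.0103 -0.0024  0.0312] [-1.000e-02 -3.368e+01 -1.900e-01]  toolz [ 0.067 -0.273 -0.96 ] y [0.972 0.234 0.002]
```

Emit:
jog_arm --deltas '[0.002,-0.001,0,0,-8,0,-1,0.004,-0.002,0.008,0,-16,0,-1,0.006,-0.002,0.016,0,-24,0,-1,0.01,-0.002,0.024,0,-33.5,0,-1,0.01,-0.002,0.031,0,-33.5,0,-1,0.01,-0.002,0.031,0,-33.5,0,-1,0.01,-0.002,0.031,0,-33.5,0,-1,0.01,-0.002,0.031,0,-33.5,0,-1]'

```text
time: 7.15
tool_pos: [0.5763, 0.0881, 0.1707]
tcp_rot: [1.473, 1.866, -0.673]
wrist_force: [0.6, 0.1, -2.0]
width: 0.304
grip_force: 89.0
```

```bash
python3 -c "
from h import *
delta([.5746,.0869,.09],att(13.7,-50))
from workcell import read_camera
c=read_camera('side');  np.save(f'pics/side3.npy',c,allow_pickle=True)
u=proj(c,[.574,.087,.1])[0].astype(int);print(u); x0=max(u[0]-130,0);y0=max(u[1]-110,0);m=c['color'][y0:y0+200,x0:x0+260]
cv2.imwrite(f'pics/side3.png',cv2.resize(m,None,fx=3,fy=3)); print(x0,y0)"
```

```text
t 7.15 pos [0.5763 0.0881 0.1707] q [ 0.53   0.335  1.899 -0.844  1.34   0.688] F [ 0.62  0.1  -2.  ] M [0.663 0.158 0.009] w 0.304 g 89.0
  DELTA [ 0.0607 -0.0023  0.0531] [ 0.02 -0.61 -0.26]  toolz [ 0.18  -0.737 -0.651] y [0.972 0.234 0.004]
[198 135]
68 25
```

View pics/side3.png

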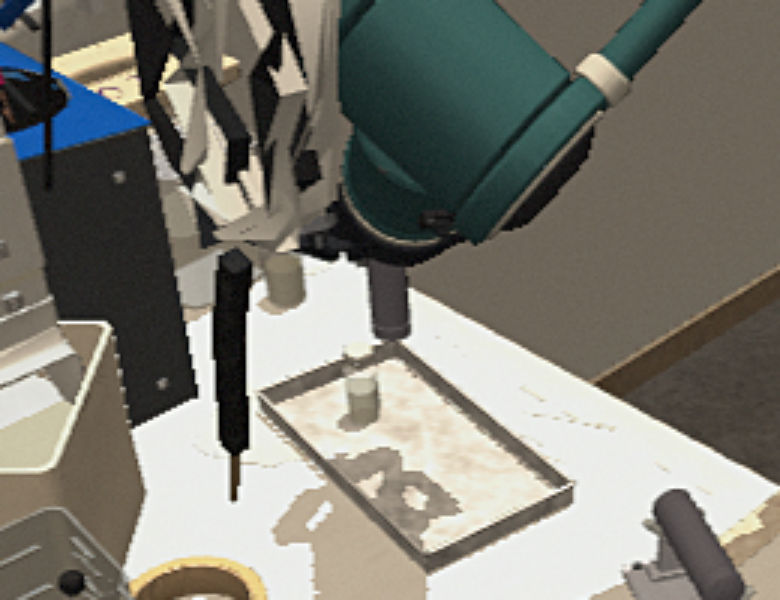

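The float hangs upright over the tray and the vial still stands, at about (360,385) in the crop. I'll lower it.

Emit:
jog_arm --deltas '[0.015,-0.002,0.013,0,0,0,-1,0.031,-0.002,0.026,0,0,0,-1,0.046,-0.002,0.039,0,0,0,-1,0.061,-0.002,0.052,0,-0.5,0,-1,0.069,-0.002,0.058,0,-0.5,0,-1,0.069,-0.002,0.058,0,-0.5,0,-1,0.069,-0.002,0.058,0,-0.5,0,-1]'

```text
time: 7.9
tool_pos: [0.5731, 0.0887, 0.0781]
tcp_rot: [1.462, 1.862, -0.684]
wrist_force: [1.4, 0.5, -1.6]
width: 0.306
grip_force: 89.0
```

```bash
python3 -c "
from h import *
delta([.5746,.0869,.0693],att(13.7,-50))"
```

```text
t 7.9 pos [0.5731 0.0887 0.0781] q [ 0.538  0.468  1.932 -0.884  1.245  0.819] F [ 1.43  0.49 -1.63] M [0.611 0.144 0.014] w 0.306 g 89.0
  DELTA [0.0054 0.0011 0.0073] [-0.06  0.04  0.04]  toolz [ 0.18  -0.745 -0.642] y [ 0.972  0.236 -0.001]
```

Creep down about 9 mm in small steps.

Emit:
jog_arm --deltas '[0.002,0,0.002,0,0,0,-1,0.004,0,0.0035,0,0,0,-1,0.005,0,0.0045,0,0,0,-1,0.006,0,0.005,0,0,0,-1,0.006,0,0.005,0,0,0,-1,0.006,0,0.005,0,0,0,-1]'

```text
time: 8.5
tool_pos: [0.5732, 0.0889, 0.0709]
tcp_rot: [1.463, 1.861, -0.682]
wrist_force: [0.6, 0.2, -1.9]
width: 0.308
grip_force: 89.0
```

```bash
python3 -c "
from h import *
delta([.5746,.0869,.0693],att(13.7,-50))"
```

```text
t 8.5 pos [0.5732 0.0889 0.0709] q [ 0.538  0.479  1.933 -0.887  1.236  0.83 ] F [ 0.63  0.21 -1.87] M [0.659 0.123 0.025] w 0.308 g 89.0
  DELTA [-0.0003  0.0008  0.0028] [-0.02 -0.   -0.04]  toolz [ 0.181 -0.744 -0.643] y [0.972 0.236 0.   ]
```

Emit:
jog_arm --deltas '[0.0008,0,0.0006,0,0,0,-1,0.0015,0,0.0013,0,0,0,-1,0.0023,0,0.002,0,0,0,-1,0.0023,0,0.002,0,0,0,-1]'

```text
time: 8.9
tool_pos: [0.5736, 0.0888, 0.07]
tcp_rot: [1.463, 1.858, -0.684]
wrist_force: [-3.6, 1.4, 9.0]
width: 0.305
grip_force: 90.0
```

```bash
python3 -c "
from h import *
delta([.5746,.0869,.0693],att(13.7,-50))"
```

```text
t 8.9 pos [0.5736 0.0888 0.07  ] q [ 0.538  0.482  1.932 -0.889  1.237  0.834] F [-3.56  1.39  8.96] M [-0.357  0.475 -0.366] w 0.305 g 90.0
  DELTA [-0.0008  0.0005  0.002 ] [-0.03  0.17 -0.1 ]  toolz [ 0.181 -0.746 -0.641] y [0.972 0.235 0.001]
```

Contact at about 9 N. I'll release and back off along the tool axis.

Emit:
jog_arm --deltas '[0,0,0,0,0,0,0.0,0,0,0,0,0,0,0.2,0,0,0,0,0,0,0.4,0,0,0,0,0,0,0.4,0,0,0,0,0,0,0.4,0,0,-0.01,0,0,0,0.4,0,0,-0.03,0,0,0,0.4,0,0,-0.06,0,0,0,0.4]'

```text
time: 9.7
tool_pos: [0.5614, 0.1337, 0.1066]
tcp_rot: [1.464, 1.862, -0.685]
wrist_force: [0.2, 0.2, 0.3]
width: 0.703
grip_force: 0.0
```

Emit:
jog_arm --deltas '[0,0,-0.04,0,0,0,0.4,0,0,-0.08,0,0,0,0.4,0,0,-0.12,0,0,0,0.4,0,0,-0.16,0,0,0,1]'

```text
time: 10.1
tool_pos: [0.5325, 0.2552, 0.2116]
tcp_rot: [1.463, 1.863, -0.68]
wrist_force: [0.7, -0.3, -0.3]
width: 0.849
grip_force: 0.0
```

```bash
python3 -c "
from h import *
delta([.381,.2755,.13],att(15.5,0))
from workcell import read_camera
for n in('side','top'):
  c=read_camera(n);  np.save(f'pics/{n}4.npy',c,allow_pickle=True)
  u=proj(c,[.574,.087,.06])[0].astype(int);print(u); x0=max(u[0]-60,0);y0=max(u[1]-60,0);m=c['color'][y0:y0+120,x0:x0+130]
  cv2.imwrite(f'pics/{n}4.png',cv2.resize(m,None,fx=3,fy=3)); print(x0,y0)
cv2.imwrite('pics/c4.png',np.hstack([cv2.imread('pics/side4.png'),cv2.imread('pics/top4.png')]))"
```

```text
t 10.1 pos [0.5325 0.2552 0.2116] q [ 0.779  0.413  1.706 -0.717  1.57   0.75 ] F [ 0.7  -0.26 -0.25] M [0.35  0.056 0.106] w 0.849 g 0.0
  DELTA [ 0.0981 -0.1425  0.0098] [-0.72 49.92 -1.69]  toolz [ 0.182 -0.743 -0.644] y [0.971 0.237 0.001]
[199 151]
139 91
[335 149]
275 89
```

View pics/c4.png

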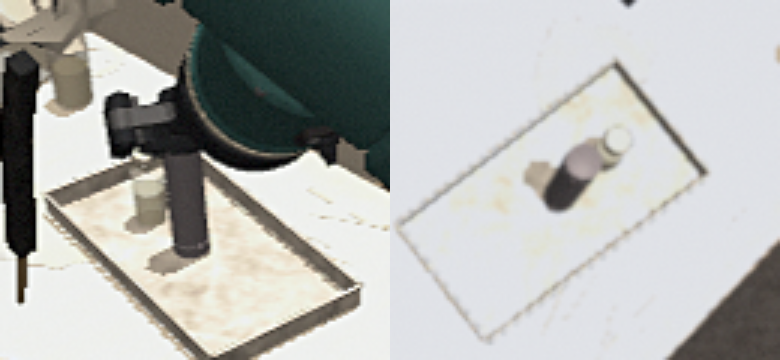

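The long float stands upright near the tray's middle and the vial is unmoved. Next is the short float.

Emit:
jog_arm --deltas '[0,-0.02,-0.02,0,8,0,1,0.015,-0.045,-0.02,0,16,0,1,0.03,-0.07,-0.02,0,24,0,1,0.05,-0.1,-0.01,0,32,0,1,0.07,-0.125,0,0,40,0,1,0.09,-0.1425,0.005,-0.5,48,-1,1,0.098,-0.1425,0.01,-0.7,50,-1.7,1,0.098,-0.1425,0.01,-0.7,50,-1.7,1]'

```text
time: 11.0
tool_pos: [0.3799, 0.2707, 0.1263]
tcp_rot: [-1.904, -2.496, 0.006]
wrist_force: [0.5, 0.4, 0.2]
width: 1.0
grip_force: 0.0
```

```bash
python3 - <<'E'
from h import *
c=load("top4"); S=load("side4")
print("long top",ray(c,[[(582-390)/3+275,158/3+89]],.121).round(3),"base",ray(c,[[(558-390)/3+275,198/3+89]],.002).round(3),"side base",ray(S,[[139+191/3,91+248/3]],.002).round(3))
# short float, refined
im=c["color"].astype(int); g=im.mean(2)
m=((g>50)&(g<135)).astype(np.uint8)[210:255,232:288]
n,l,st,ce=cv2.connectedComponentsWithStats(m,connectivity=4); k=1+st[1:,4].argmax()
pts=np.argwhere(l==k)[:,::-1]+[232,210]; r=cv2.minAreaRect(pts.astype(np.float32)); print(r)
b=ray(c,cv2.boxPoints(r),.062)[:,:2]; print(b.mean(0).round(4)); v=b[1]-b[0];w=b[2]-b[1]
for a in(v,w): print(np.hypot(*a).round(4),np.degrees(np.arctan2(a[1],a[0])).round(1))
delta([.381,.2755,.06],att(15.5,0))
E
```

```text
long top [[0.577 0.09  0.121]] base [[0.572 0.088 0.002]] side base [[0.571 0.092 0.002]]
((257.60003662109375, 229.30001831054688), (4.743415355682373, 36.99864196777344), 71.56504821777344)
[0.3862 0.2775]
0.0872 -72.8
0.0111 -162.9
t 11.0 pos [0.3799 0.2707 0.1263] q [ 5.650e-01 -1.700e-02  2.158e+00  1.000e-03  1.005e+00  2.970e-01] F [0.48 0.43 0.18] M [ 0.003  0.017 -0.007] w 1.0 g 0.0
  DELTA [0.0044 0.0026 0.0662] [-0.26  0.03 -0.15]  toolz [-0.004 -0.002 -1.   ] y [ 0.964  0.265 -0.005]
```

Emit:
jog_arm --deltas '[0.004,0.003,0.03,0,0,0,1,0.004,0.003,0.06,0,0,0,1,0.004,0.003,0.064,0,0,0,1,0.004,0.003,0.064,0,0,0,-1,0.004,0.003,0.064,0,0,0,-1,0.004,0.003,0.064,0,0,0,-1,0.004,0.003,0.064,0,0,0,-1,0.004,0.003,0.064,0,0,0,-1]' --squeeze 60

```text
time: 11.8
tool_pos: [0.3782, 0.2757, 0.0639]
tcp_rot: [-1.899, -2.493, 0.018]
wrist_force: [-17.7, -3.5, 14.2]
width: 0.306
grip_force: 58.0
```

Emit:
jog_arm --deltas '[0,0,0,0,0,0,-1,0,0,-0.015,0,0,0,-1,0,0,-0.035,0,0,0,-1,0,0,-0.035,0,0,0,-1,0,0,-0.035,0,0,0,-1,0,0,-0.035,0,0,0,-1,0,0,-0.035,0,0,0,-1,0,0,-0.035,0,0,0,-1]'

```text
time: 12.6
tool_pos: [0.3831, 0.277, 0.0977]
tcp_rot: [-1.902, -2.498, 0.004]
wrist_force: [-0.4, 0.0, -2.6]
width: 0.307
grip_force: 59.4
```

```bash
python3 -c "
from h import *
delta([.381,.2755,.098],att(15.5))
from workcell import read_camera
c=read_camera('side');  np.save(f'pics/side5.npy',c,allow_pickle=True)
u=proj(c,[.38,.27,.09])[0].astype(int); m=c['color'][max(u[1]-65,0):u[1]+65,max(u[0]-90,0):u[0]+90]
cv2.imwrite(f'pics/side5.png',cv2.resize(m,None,fx=3,fy=3))
delta([.381,.2755,.098],att(15.5))" 
```

```text
t 12.6 pos [0.3831 0.277  0.0977] q [5.730e-01 3.300e-02 2.169e+00 1.000e-03 9.430e-01 3.030e-01] F [-0.36  0.02 -2.63] M [0.018 0.008 0.011] w 0.307 g 59.4
  DELTA [-0.0009 -0.0024 -0.0003] [-0.18  0.02 -0.06]  toolz [-0.003 -0.001 -1.   ] y [ 0.964  0.266 -0.003]
t 12.65 pos [0.3832 0.277  0.0978] q [5.730e-01 3.300e-02 2.169e+00 1.000e-03 9.430e-01 3.030e-01] F [ 0.39  0.5  -2.63] M [0.024 0.055 0.003] w 0.308 g 59.4
  DELTA [-0.0009 -0.0025 -0.0002] [-0.16  0.02 -0.06]  toolz [-0.003 -0.001 -1.   ] y [ 0.964  0.266 -0.003]
```

View pics/side5.png

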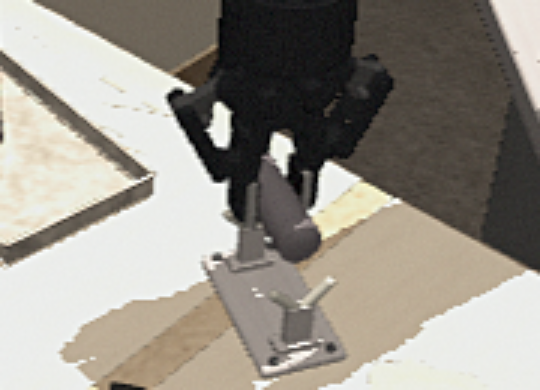

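The short float is lifted clear of its rest, but the moment is within the noise. I'll average more readings.

```bash
python3 - <<'E'
from h import *
from workcell import readout,read_camera
M=[];F=[]
for i in range(24):
    c=read_camera('side'); s=readout.read_state(); M.append(s["torque"]);F.append(s["wrist_force"])
M=np.array(M);F=np.array(F);print(M.mean(0).round(4),M.std(0).round(4),F.mean(0).round(3),F.std(0).round(2))
# float image: end centres, from side
im=c["color"].astype(int);g=im.mean(2);sat=im.max(2)-im.min(2)
np.save('pics/side6.npy',c,allow_pickle=True)
for h in(-.046,0,.046): print(proj(c,[.383-.28*h*1,.277+.96*h,.0917]))
E
```

```text
[0.0515 0.016  0.0049] [0.0267 0.0329 0.0289] [-0.045 -0.11  -2.467] [0.56 0.56 0.59]
[[288.03856342 180.31766721]]
[[297.13746824 195.23692562]]
[[306.98473833 211.38326079]]
```

The mean Mx is +0.052 N m, so the heavy end is on -y, the near end. I'll set it back 4 mm over to match its seat, release, and plan the tilted regrasp.

Emit:
jog_arm --deltas '[0,-0.003,0.015,0,0,0,-1,0,-0.004,0.03,0,0,0,-1,0,-0.004,0.035,0,0,0,-1,0,-0.004,0.035,0,0,0,1,0,-0.004,0.035,0,0,0,1,0,-0.004,0.035,0,0,0,1,0,-0.004,0.035,0,0,0,1,0,-0.004,0.035,0,0,0,1]'

```text
time: 14.65
tool_pos: [0.38, 0.2764, 0.0638]
tcp_rot: [-1.902, -2.499, 0.001]
wrist_force: [-0.1, -0.4, -0.6]
width: 0.996
grip_force: 0.0
```

```bash
python3 - <<'E'
from h import *
h=np.array([.267,-.964,0]); G=np.array([.3785,.2757,.062])-.008*h
for t in(-15,-30,-40,-45):
    r=att(15.5,t); d=r.as_matrix()[:,2]; print(t,ik(G+.004*d,r,.365,-.074,[.6,.05,2.2,-.5,.9,.4]))
r=att(15.5,-40); d=r.as_matrix()[:,2]; print(d,G+.004*d); delta(G+.004*d,r); print("up",r.inv().apply([0,0,1]))
tm=np.array([.568,.098,0]); u=np.array([-.589,.808,0])
for yaw in (15,0,-20,-30,-40): print(yaw,[ik(tm+.075*u+[0,0,z],att(yaw,50),.365,-.074,[-.1,.1,2.3,1.2,.7,-.5]) for z in (.06,.2)])
E
```

```text
-15 (array([ 0.82,  0.18,  2.12, -0.27,  1.  ,  0.71]), np.float64(0.0))
-30 (array([ 0.95,  0.32,  2.03, -0.43,  1.18,  0.92]), np.float64(0.0))
-40 (array([ 1.02,  0.42,  1.96, -0.51,  1.31,  1.02]), np.float64(0.0))
-45 (array([ 1.04,  0.48,  1.93, -0.54,  1.37,  1.06]), np.float64(0.0))
[ 0.17177752 -0.61940972 -0.76604444] [0.37705111 0.28093436 0.05893582]
t 14.65 pos [0.38   0.2764 0.0638] q [5.760e-01 7.600e-02 2.199e+00 1.000e-03 8.670e-01 3.060e-01] F [-0.14 -0.4  -0.62] M [0.03  0.018 0.024] w 0.996 g 0.0
  DELTA [ 0.0051 -0.0016  0.0049] [-8.000e-02 -4.001e+01 -4.000e-02]  toolz [-0.001 -0.    -1.   ] y [ 0.964  0.266 -0.001]
up [-6.42787610e-01  5.55111512e-17 -7.66044443e-01]
15 [(array([-0.18,  0.51,  1.94,  0.81,  1.28, -0.93]), np.float64(0.0)), (array([-0.18,  0.3 ,  1.91,  0.77,  1.45, -0.75]), np.float64(0.0))]
0 [(array([-0.23,  0.42,  2.1 ,  0.96,  1.14, -0.89]), np.float64(0.0)), (array([-0.23,  0.19,  2.06,  0.89,  1.3 , -0.66]), np.float64(0.0))]
-20 [(array([-0.24,  0.28,  2.3 ,  1.23,  0.94, -0.86]), np.float64(0.0)), (array([-0.24,  0.01,  2.25,  1.05,  1.08, -0.52]), np.float64(0.0))]
-30 [(array([-0.21,  0.22,  2.4 ,  1.41,  0.83, -0.87]), np.float64(0.0)), (array([-0.21, -0.09,  2.35,  1.13,  0.94, -0.43]), np.float64(0.0))]
-40 [(array([-0.16,  0.15,  2.49,  1.62,  0.72, -0.89]), np.float64(0.0)), (array([-0.16, -0.19,  2.43,  1.2 ,  0.79, -0.32]), np.float64(0.0))]
```

Emit:
jog_arm --deltas '[0.005,-0.001,0,0,-8,0,1,0.005,-0.001,0,0,-16,0,1,0.005,-0.001,0,0,-24,0,1,0.005,-0.001,0,0,-32,0,1,0.005,-0.001,0.003,0,-40,0,1,0.005,-0.001,0.005,0,-40,0,1,0.005,-0.001,0.005,0,-40,0,1,0.005,-0.001,0.005,0,-40,0,1]'

```text
time: 15.45
tool_pos: [0.3776, 0.2805, 0.059]
tcp_rot: [1.534, 2.014, -0.558]
wrist_force: [-1.0, -0.6, 0.5]
width: 0.999
grip_force: 0.0
```

Emit:
jog_arm --deltas '[0,0,0,0,0,0,-1,0,0,0,0,0,0,-1,0,0,0,0,0,0,-1,0,0,0,0,0,0,-1,0,0,0,0,0,0,-1,0,0,0,0,0,0,-1]' --squeeze 90

```text
time: 16.05
tool_pos: [0.3765, 0.2804, 0.0594]
tcp_rot: [1.533, 2.013, -0.562]
wrist_force: [-4.4, -0.0, 4.5]
width: 0.305
grip_force: 88.0
```

```bash
python3 -c "
from h import *
delta([.4,.26,.2],att(15.5,0))"
```

```text
t 16.05 pos [0.3765 0.2804 0.0594] q [ 0.944  0.389  1.996 -0.548  1.287  0.977] F [-4.41 -0.04  4.55] M [-0.143  0.512 -0.38 ] w 0.305 g 88.0
  DELTA [-0.1103  0.0168 -0.091 ] [-0.21 40.04 -0.1 ]  toolz [ 0.168 -0.621 -0.766] y [ 0.964  0.265 -0.003]
```

Emit:
jog_arm --deltas '[-0.02,0,-0.023,0,0,0,-1,-0.045,0,-0.055,0,0,0,-1,-0.07,0.005,-0.07,0,8,0,-1,-0.09,0.01,-0.085,0,16,0,-1,-0.1,0.015,-0.091,0,24,0,-1,-0.11,0.017,-0.091,0,32,0,-1,-0.11,0.017,-0.091,0,40,0,-1,-0.11,0.017,-0.091,0,40,0,-1]'

```text
time: 16.85
tool_pos: [0.4016, 0.2577, 0.1997]
tcp_rot: [-1.91, -2.493, -0.002]
wrist_force: [-0.4, -0.5, -2.4]
width: 0.303
grip_force: 89.2
```

```bash
python3 -c "
from h import *
tm=np.array([.568,.098,0]); u=np.array([-.589,.808,0]); p=tm+.075*u; print(p)
delta(p+[0,0,.2],att(-7,0)); delta(p+[0,0,.2],att(-30,50))
for q in ([-7,0],[-18,25]): print(ik(p+[0,0,.2],att(*q),.365,-.074,[.2,0,2.2,.5,1,0]))"
```

```text
[0.523825 0.1586   0.      ]
t 16.85 pos [0.4016 0.2577 0.1997] q [ 5.170e-01 -7.900e-02  2.069e+00  2.000e-03  1.151e+00  2.530e-01] F [-0.4  -0.47 -2.36] M [0.024 0.009 0.051] w 0.303 g 89.2
  DELTA [-0.1274  0.0922 -0.0005] [-1.000e-02 -1.000e-01  2.209e+01]  toolz [-0.     0.002 -1.   ] y [0.966 0.26  0.   ]
t 16.85 pos [0.4016 0.2577 0.1997] q [ 5.170e-01 -7.900e-02  2.069e+00  2.000e-03  1.151e+00  2.530e-01] F [-0.4  -0.47 -2.36] M [0.024 0.009 0.051] w 0.303 g 89.2
  DELTA [-0.1274  0.0922 -0.0005] [-19.67  47.23  42.11]  toolz [-0.     0.002 -1.   ] y [0.966 0.26  0.   ]
(array([ 0.29,  0.06,  1.93, -0.  ,  1.15,  0.42]), np.float64(0.0))
(array([ 0.02, -0.05,  2.11,  0.5 ,  0.99,  0.08]), np.float64(0.0))
```

Emit:
jog_arm --deltas '[-0.016,0.012,0,-2.5,5.9,5.3,-1,-0.032,0.023,0,-4.9,11.8,10.5,-1,-0.048,0.035,0,-7.4,17.7,15.8,-1,-0.064,0.046,0,-9.8,23.6,21.1,-1,-0.08,0.058,0,-12.3,29.5,26.3,-1,-0.096,0.069,0,-14.8,35.4,31.6,-1,-0.112,0.081,0,-17.2,41.3,36.8,-1,-0.1275,0.092,0,-19.7,47.2,42.1,-1]'

```text
time: 17.65
tool_pos: [0.5232, 0.1622, 0.1979]
tcp_rot: [-2.178, -1.262, -1.012]
wrist_force: [-0.2, 1.4, -3.2]
width: 0.301
grip_force: 89.0
```

Emit:
jog_arm --deltas '[0,0,0,0,0,0,-1,0,0,0,0,0,0,-1]'

```text
time: 17.85
tool_pos: [0.5219, 0.1627, 0.1969]
tcp_rot: [-2.178, -1.268, -1.005]
wrist_force: [-0.4, 0.9, -2.8]
width: 0.304
grip_force: 89.3
```

```bash
python3 -c "
from h import *
p=np.array([.524,.159,0]); r=att(-30,50)
delta(p+[0,0,.065],r); print(r.inv().apply([0,0,1]))
from workcell import read_camera
c=read_camera('side');  np.save(f'pics/side7.npy',c,allow_pickle=True)
u=proj(c,[.524,.159,.15])[0].astype(int);print(u); x0=max(u[0]-130,0);y0=max(u[1]-80,0);m=c['color'][y0:y0+200,x0:x0+260]
cv2.imwrite(f'pics/side7.png',cv2.resize(m,None,fx=3,fy=3)); print(x0,y0)"
```

```text
t 17.85 pos [0.5219 0.1627 0.1969] q [-0.204 -0.084  2.32   1.103  0.95  -0.395] F [-0.39  0.89 -2.8 ] M [-0.59   0.271  0.031] w 0.304 g 89.3
  DELTA [-0.1019  0.0041  0.0838] [-0.5   0.37  0.19]  toolz [ 0.373  0.664 -0.648] y [ 0.87  -0.492 -0.003]
[ 7.66044443e-01  5.55111512e-17 -6.42787610e-01]
[220 133]
90 53
```

View pics/side7.png

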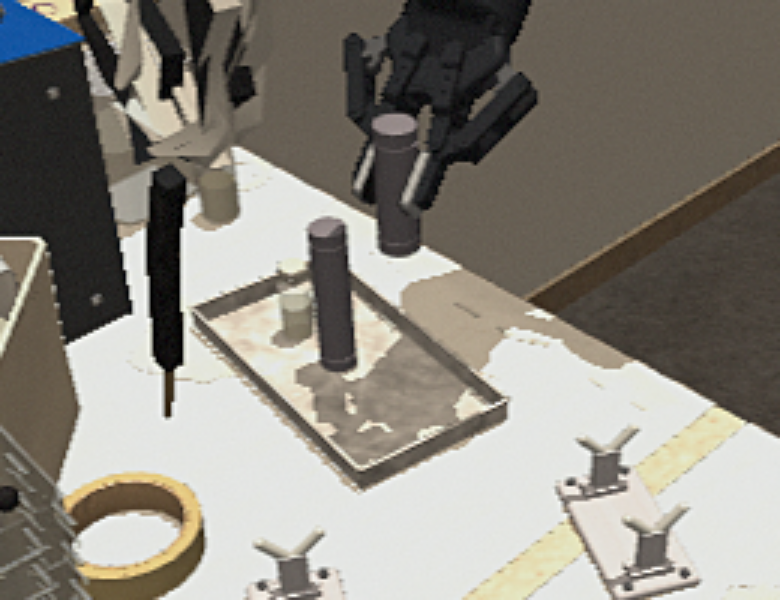

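The short float hangs upright on the open side of the tray, with the long float and vial still standing. I'll lower it.

Emit:
jog_arm --deltas '[-0.018,0.002,0.015,0,0,0,-1,-0.036,0.004,0.03,0,0,0,-1,-0.054,0.004,0.045,0,0,0,-1,-0.072,0.004,0.06,0,0,0,-1,-0.09,0.004,0.074,-0.5,0.4,0,-1,-0.101,0.004,0.083,-0.5,0.4,0,-1,-0.101,0.004,0.083,-0.5,0.4,0,-1,-0.101,0.004,0.083,-0.5,0.4,0,-1]'

```text
time: 18.7
tool_pos: [0.5266, 0.16, 0.0689]
tcp_rot: [-2.176, -1.265, -1.026]
wrist_force: [0.1, 0.1, -2.1]
width: 0.309
grip_force: 89.4
```

```bash
python3 -c "
from h import *
delta([.524,.159,.053],att(-30,50))"
```

```text
t 18.7 pos [0.5266 0.16   0.0689] q [-0.211  0.185  2.378  1.369  0.842 -0.809] F [ 0.1   0.12 -2.09] M [-0.589  0.305  0.02 ] w 0.309 g 89.4
  DELTA [-0.0136 -0.0019  0.0085] [ 0.14 -0.26  0.4 ]  toolz [ 0.387  0.665 -0.639] y [ 0.867 -0.498  0.007]
```

Lower to about 0.056, then creep.

Emit:
jog_arm --deltas '[-0.004,0,0.003,0,0,0,-1,-0.007,0,0.006,0,0,0,-1,-0.0095,0,0.008,0,0,0,-1,-0.0095,0,0.008,0,0,0,-1,-0.0095,0,0.008,0,0,0,-1]'

```text
time: 19.2
tool_pos: [0.5263, 0.1587, 0.0557]
tcp_rot: [-2.179, -1.261, -1.027]
wrist_force: [0.2, 0.4, -2.6]
width: 0.303
grip_force: 89.4
```

```bash
python3 -c "
from h import *
delta([.524,.159,.053],att(-30,50))"
```

```text
t 19.2 pos [0.5263 0.1587 0.0557] q [-0.214  0.215  2.381  1.398  0.836 -0.852] F [ 0.2   0.45 -2.63] M [-0.618  0.289  0.011] w 0.303 g 89.4
  DELTA [-0.0026 -0.0022  0.0011] [ 0.26 -0.25  0.24]  toolz [ 0.388  0.664 -0.639] y [ 0.866 -0.501  0.006]
```

Emit:
jog_arm --deltas '[-0.0008,0,0.0006,0,0,0,-1,-0.0015,0,0.0013,0,0,0,-1,-0.0015,0,0.0013,0,0,0,-1]'

```text
time: 19.5
tool_pos: [0.5263, 0.1587, 0.0537]
tcp_rot: [-2.179, -1.261, -1.027]
wrist_force: [0.1, 0.4, -1.5]
width: 0.301
grip_force: 89.4
```

Emit:
jog_arm --deltas '[-0.0005,0,0.0004,0,0,0,-1,-0.001,0,0.0008,0,0,0,-1,-0.001,0,0.0008,0,0,0,-1]'

```text
time: 19.8
tool_pos: [0.5263, 0.1587, 0.0524]
tcp_rot: [-2.179, -1.261, -1.027]
wrist_force: [-0.4, -0.0, -2.2]
width: 0.304
grip_force: 89.4
```

Emit:
jog_arm --deltas '[-0.0005,0,0.0004,0,0,0,-1,-0.001,0,0.0008,0,0,0,-1,-0.001,0,0.0008,0,0,0,-1]'

```text
time: 20.1
tool_pos: [0.5266, 0.1589, 0.0518]
tcp_rot: [-2.178, -1.261, -1.028]
wrist_force: [-2.9, -0.5, 3.6]
width: 0.303
grip_force: 89.8
```

Emit:
jog_arm --deltas '[-0.0005,0,0.0004,0,0,0,-1,-0.001,0,0.0008,0,0,0,-1,-0.001,0,0.0008,0,0,0,-1]'

```text
time: 20.4
tool_pos: [0.5269, 0.1592, 0.0517]
tcp_rot: [-2.175, -1.261, -1.03]
wrist_force: [-7.0, -3.6, 11.3]
width: 0.3
grip_force: 90.5
```

Contact. I'll release and retreat.

Emit:
jog_arm --deltas '[0,0,0,0,0,0,0.0,0,0,0,0,0,0,0.2,0,0,0,0,0,0,0.4,0,0,0,0,0,0,0.4,0,0,0,0,0,0,0.4,0,0,-0.01,0,0,0,0.4,0,0,-0.03,0,0,0,0.4,0,0,-0.06,0,0,0,0.4]'

```text
time: 21.2
tool_pos: [0.5018, 0.1189, 0.0881]
tcp_rot: [-2.178, -1.261, -1.023]
wrist_force: [0.9, -0.4, 0.8]
width: 0.696
grip_force: 0.0
```

Emit:
jog_arm --deltas '[0,0,-0.04,0,0,0,0.4,0,0,-0.07,0,0,0,0.4,0.02,0,-0.09,0,0,0,0.4,0.05,0,-0.12,0,0,0,0.4,0.05,0,-0.12,0,0,0,0.4,0.05,0,-0.12,0,0,0,0.4]'

```text
time: 21.8
tool_pos: [0.4727, 0.0661, 0.2048]
tcp_rot: [-2.18, -1.264, -1.03]
wrist_force: [-0.1, -0.3, -0.4]
width: 0.702
grip_force: 0.0
```

```bash
python3 -c "
from h import *
delta([.524,.159,.053],att(-30,50))
from workcell import read_camera
for n in('side','top'):
  c=read_camera(n);  np.save(f'pics/{n}8.npy',c,allow_pickle=True)
  u=proj(c,[.55,.12,.06])[0].astype(int); x0=max(u[0]-65,0);y0=max(u[1]-60,0);m=c['color'][y0:y0+120,x0:x0+130]
  cv2.imwrite(f'pics/{n}8.png',cv2.resize(m,None,fx=3,fy=3)); print(x0,y0)
cv2.imwrite('pics/c8.png',np.hstack([cv2.imread('pics/side8.png'),cv2.imread('pics/top8.png')]))"
```

```text
t 21.8 pos [0.4727 0.0661 0.2048] q [-0.485 -0.15   2.366  1.004  1.143 -0.515] F [-0.07 -0.26 -0.37] M [-0.316  0.208  0.046] w 0.702 g 0.0
  DELTA [-0.0488 -0.0037  0.1787] [ 0.43 -0.22  0.42]  toolz [ 0.391  0.662 -0.64 ] y [ 0.865 -0.501  0.01 ]
145 99
257 99
```

View pics/c8.png

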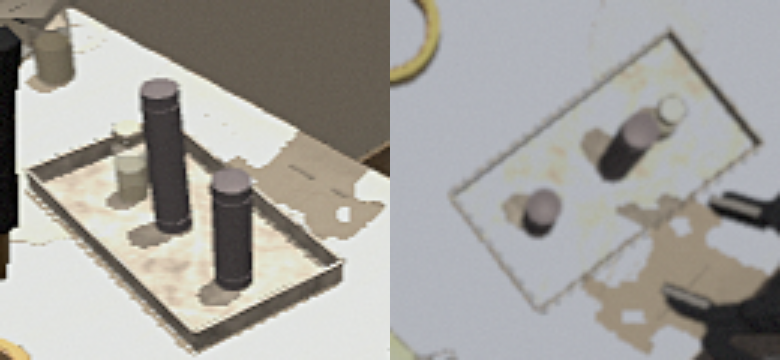

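Both floats stand upright in the tray, well apart: the long one's base is at crop (172,225), the short one's at (235,283). The vial stands unmoved and the gripper is clear, so I'll hand in.

```bash
python3 -c "
from workcell import finish_job
print(finish_job())"
```

```text
the job is handed in; nothing more can be done
None
```

I stood both floats upright on their heavy ends in the tray, released and clear of each other, with the vial still standing. I handed the job in at about 22 s; it returned no verdict, and I did not re-check the clip at the end.

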